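# Free the jammed gouge

### The arm

A 7-joint arm with a two-finger parallel gripper is mounted at the origin on the work surface. World frame = base frame: x ahead of the robot, y to its left, z up, the work surface at z = 0. Lengths are in m, angles in degrees, forces in N, time in s.
With the tool pointing down it reaches from about 0.425 to 0.875 m from the base axis. Payload 4.7 kg.
Tool frame: the origin (TCP) lies at the very end of the fingers, on their centre line; the grasp point (between the pads) lies behind it (env.pinch_z is the z of the grasp point in the tool frame, in m); z points along the fingers, y is the direction in which the jaws open and shut (so a half turn about z gives the same grasp; the last joint's range is limited). The gripper opens to 87 mm and grips with 3 to 60 N. Pads are 19 mm wide; open, the fingers measure 117 mm over their backs; the gripper's body (75 mm by 190 mm) begins 51 mm behind the grasp point.
Start: joints at [-73.677, 18.392, -4.016, 83.108, 1.295, 78.541, -3.26], TCP at [0.174, 0.626, 0.223] pointing down, gripper open.
Joint ranges: [-163.93, 163.93], [-17.29, 119.83], [-79.2, 71.16], [3.27, 140.29], [-89.18, 269.18], [5.43, 117.66], [-154.24, 154.24]. Speed limits (degrees/s): [147.25, 147.25, 180, 180, 180, 180, 180].

### API

Orientations are given as [roll, pitch, yaw] about the fixed x, y, z axes, in that order (R = Rz(yaw) Ry(pitch) Rx(roll)).
In Python, from cell import readout, read_camera, env gives the robot as it stands. The module is installed in compiled form; this text tells all that it offers.
- The arm moves only by the tool servo_tool, never from a script. Its argument "plan" is a list that holds one entry, the list of rows, each a list of 5 numbers: the finger opening in m, from 0 to 0.087, then the shift along the tool's x, y, z in m, then the turn about the tool's z in rad. In form: [[[jaw, x, y, z, yaw], ...]]. A call has 1 to 12 rows; each row is the pose to reach, as a shift and turn from the pose measured when the call began, along the tool's axes at that moment; what a row does not reach only later rows make up. A row lasts 1/12 s, in which the tool goes at most 41.7 mm and 7.16 degrees, less where a joint would pass 70% of its speed; a pose out of reach is approached as far as the arm can. A call with a gripper value outside its range is refused whole. The fingers move at their own pace and stop on an object; "force" is the grip in N (left out, the last holds). Time passes only in rows, so rows that repeat a pose let the fingers close. It gives the time, the measured TCP pose, the force and the opening at its end, in the units of the state.
- readout.get_obs(): the state, without advancing time (a new reading comes with each control period).
- read_camera(name): name is "side" or "top"; returns a dict with "image" (384x512x3 uint8, red, green, blue), "range_z" (384x512 float32, m along the optical axis (not along the pixel's ray), 0 where there is no reading), "mtx" (3x3 intrinsics, pixels), "camera_from_world" (4x4, takes a point from world to camera coordinates). Camera axes: x right, y up, looking along -z (the intrinsics and any distortion apply to the point x, -y, -z); pixel columns grow to the right and rows downward; lengths in m; the calibration is good to about 2 mm. A picture is of the moment at which its call begins.
- env.sign_off(): hands the job in, once; it reports no verdict.
The state is a dict: "time_s": time; "qpos": joint angles; "joint_velocities": joint speeds; "effort": joint torques, N m; "tool_pos": TCP position; "tool_rot": TCP orientation; "force": force on the tool from outside, world axes, zero at the start; "wrist_torque": the same for the moment, N m; "grip_width": finger opening in m.
Only numpy, scipy, OpenCV 4.12 (cv2) and the standard library are available. Lean on these libraries where they do the work, as an engineer would, in place of code of your own. Each camera call takes 0.05 s, during which the arm holds its last target. There are 200 camera calls.

### The job

The thick-handled lino gouge is stuck fast in the wooden holding block, its steel collar trapped under two stiff sliding jaws. Rock it from side to side by its handle so that it pushes both jaws back, then pull it straight up out of the block and stand it blade down in the round metal pot, leaving the pot upright.

Things in the scene. Friction and masses are not known exactly. Their poses are not given: they have to be found in the camera images.
- gouge: Jammed gouge, upright, round, 140 mm long, 0.11 kg. Origin: centre of the blade's lower end; z up the tool. Blade 10 mm across (z 0-30), collar 22 (30-42), neck 10 (42-67), wooden handle 26 (straight z 80-132). The blade end sits 8 mm above the table in a 14 mm wide, 14 mm deep socket: the pivot for rocking, possible only along the jaws' y axis. The slimmer gouge (handle 18 mm) is not the one.
- jaw_left: Light wooden jaw 70 x 50 x 14 mm on the fixed block (90 x 150 mm), top 68 mm up. Origin: middle of its gripping face's lower edge, 54 mm up, at the neck; slides out along its +y, 10 mm at most, against 12 N friction, and stays there. It covers 6 mm of the collar. Both jaws must go back 6 mm or more to let it out: lean the gouge about 11 degrees towards each, about its blade end (stop at 13).
- jaw_right: The mirror image of the left jaw, facing it across the gouge's neck: same size, origin at the same point of its own gripping face, axes parallel to the left jaw's, so it slides outward along its -y axis.
- pot: Straight round aluminium pot, open at the top, empty: 84 mm outside diameter, 90 mm high, wall 3 mm, floor 5 mm thick, 0.4 kg, loose on the table. Origin at the centre of its underside, z up.
There are look-alikes about, which are no part of the job. What is shaped like the gouge but yellow is not meant. Of the things that look like the pot, take the one that is nearest to the robot's base at the start.

How it is judged:
By the outcome, as a careful person would: the job done as asked, in the order asked, and still so for the second after the job is handed in, with the robot touching nothing.
It also fails if it takes over 51 s, if anything falls off the work surface, if the arm or the gripper's body presses on something with over 40 N, if the wrist force passes 120 N, or if a joint passes its speed limit or range.

## Working session

There is one attempt and no reset: what is moved stays moved. The work goes in short steps, Python scripts to look and compute and a tool call to move; the robot and the scene stay as the last step left them, time stands still between calls to the robot, and variables do not carry over. Pictures are saved under pics/ and viewed, about 8 in all and at most 12, crops included, and the job is handed in when it is done.

Besides the shell and the picture viewer there is one more tool, called after ">>>" by a JSON object that holds its "method" and its "body", one argument or row to a line. servo_tool: Moves the arm, as the interface text tells. Its arguments: {"type":"object","properties":{"plan":{"type":"array"},"force":{"type":"number"}},"required":["plan"]}

```bash
mkdir -p pics
cat > h.py <<'E'
import numpy as np, cv2
from cell import readout, read_camera, env
def world(c,u,v,z=None):
    K=c["mtx"];T=np.linalg.inv(c["camera_from_world"])
    r=np.array([(u-K[0,2])/K[0,0],-(v-K[1,2])/K[1,1],-1])
    d=T[:3,:3]@r;o=T[:3,3]
    s=c["range_z"][int(round(v)),int(round(u))] if z is None else (z-o[2])/d[2]
    return o+s*d
def cloud(c):
    K=c["mtx"];T=np.linalg.inv(c["camera_from_world"])
    v,u=np.mgrid[:384,:512];z=c["range_z"]
    p=np.stack([(u-K[0,2])/K[0,0]*z,-(v-K[1,2])/K[1,1]*z,-z],-1)
    return p@T[:3,:3].T+T[:3,3]
def save(n,im,k=1,box=None):
    if box: im=im[box[1]:box[3],box[0]:box[2]]
    cv2.imwrite(f"pics/{n}.png",cv2.resize(im,None,fx=k,fy=k,interpolation=cv2.INTER_CUBIC)[...,::-1])
E
python3 - <<'E'
from h import *
import pickle
a=read_camera("top");b=read_camera("side")
pickle.dump((a,b),open("c0.pkl","wb"))
save("top0",a["image"],1.5);save("side0",b["image"],1.5)
for c in (a,b):print(c["mtx"].round(1).tolist(),np.linalg.inv(c["camera_from_world"]).round(3).tolist(), c.keys())
print(readout.get_obs(),env.pinch_z)
E
```

```text
[[424.2, 0.0, 256.0], [0.0, 424.2, 194.7], [0.0, 0.0, 1.0]] [[-0.01, 0.991, -0.135, 0.426], [-1.0, -0.011, -0.004, -0.014], [-0.006, 0.135, 0.991, 0.946], [0.0, 0.0, 0.0, 1.0]] dict_keys(['image', 'range_z', 'mtx', 'camera_from_world'])
[[471.5, 0.0, 251.1], [0.0, 471.5, 185.5], [0.0, 0.0, 1.0]] [[-0.995, 0.081, -0.051, 0.485], [-0.093, -0.708, 0.7, 0.775], [0.02, 0.701, 0.712, 0.854], [0.0, 0.0, 0.0, 1.0]] dict_keys(['image', 'range_z', 'mtx', 'camera_from_world'])
{'time_s': 0.1, 'qpos': array([-73.67510364,  18.43451324,  -4.01518423,  83.16870856,
         1.29540346,  78.54218316,  -3.26034546]), 'joint_velocities': array([ 1.02735857e-01, -1.52769055e-01,  6.87631564e-03, -1.05751448e-01,
        1.58746572e-05,  6.41781383e-02, -1.04505566e-01]), 'effort': array([-9.59384779e-04, -4.92571735e+01, -4.06200886e-01, -3.13399458e+01,
       -6.40389626e-02,  3.94365366e-02,  7.27302540e-05]), 'tool_pos': array([0.17380908, 0.62580145, 0.22156727]), 'tool_rot': array([-1.79899851e+02,  6.08786833e-03,  1.64484127e+02]), 'force': array([ 1.10136792, -0.11758088,  0.71669801]), 'wrist_torque': array([-0.05291939, -0.03114145, -0.04408101]), 'grip_width': 0.08715950886243425} -0.0187
```

View pics/top0.png

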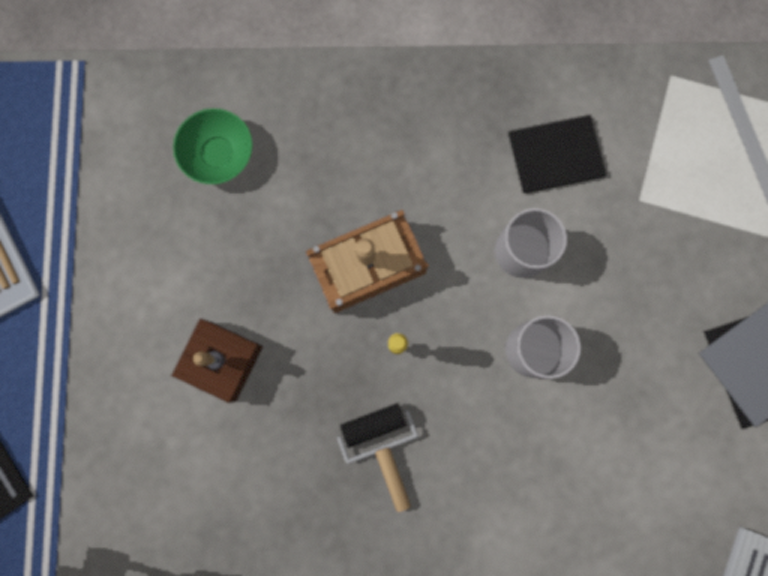

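View pics/side0.png

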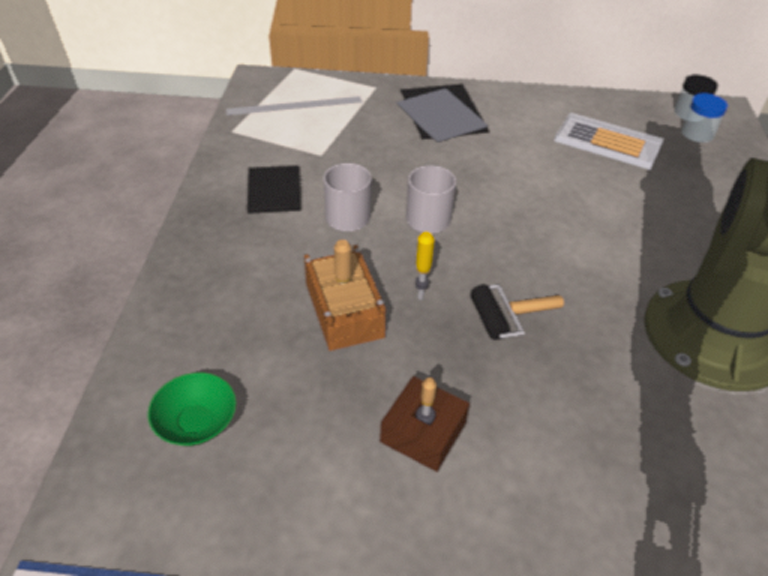

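The top picture (1.5x) shows:
- **Gouges:** thick gouge between the jaws at (365,250), slim one in the dark block at (205,360), yellow one standing free at (397,343).
- **Pots:** (532,242) and (545,347). The lower one looks nearer to the base.

Next I'll measure these and make the close crop.

Run:
```python
from h import *
import pickle
a,b=pickle.load(open("c0.pkl","rb"))
im=cv2.resize(a["image"][125:215,195:295],None,fx=5,fy=5,interpolation=cv2.INTER_CUBIC)
im2=cv2.resize(b["image"][150:240,190:290],None,fx=5,fy=5,interpolation=cv2.INTER_CUBIC)
h=np.hstack([im,im2]);cv2.imwrite("pics/crop0.png",cv2.resize(h,None,fx=.8,fy=.8)[...,::-1])
P=[cloud(a),cloud(b)]
def cyl(p):
    A=np.c_[2*p[:,:2],np.ones(len(p))];s=np.linalg.lstsq(A,(p[:,:2]**2).sum(1),rcond=None)[0]
    return s[:2].round(4),np.sqrt(s[2]+s[:2]@s[:2]).round(4)
for n,(u,v) in dict(gouge=(365,245),slim=(203,357),yel=(397,343)).items():
    w=world(a,u/1.5,v/1.5);print(n,w.round(3))
    for i,p in enumerate(P):
        p=p.reshape(-1,3);d=np.hypot(*(p[:,:2]-w[:2]).T)
        q=p[(d<.03)&(p[:,2]>.1)];print(' zmax',q[:,2].max().round(3),len(q),q.min(0).round(3),q.max(0).round(3))
        t=q[q[:,2]>q[:,2].max()-.006]; print('  top centroid',t.mean(0).round(4),len(t))
        if len(q)>8: print('  cyl',cyl(q[(q[:,2]<.138)]))
for n,(u,v) in dict(potA=(532,242),potB=(545,347)).items():
    w=world(a,u/1.5,v/1.5,.05)
    for p in P:
        p=p.reshape(-1,3);d=np.hypot(*(p[:,:2]-w[:2]).T)
        q=p[(d<.065)&(p[:,2]>.08)&(p[:,2]<.1)];print(n,w[:2].round(3),len(q),q[:,2].max().round(3),cyl(q),np.hypot(*cyl(q)[0]))
# block: jaw top points
w=world(a,365/1.5,245/1.5)
for p in P:
    p=p.reshape(-1,3);d=np.hypot(*(p[:,:2]-w[:2]).T)
    q=p[(d<.11)&(p[:,2]>.045)&(p[:,2]<.08)]
    r=cv2.minAreaRect(q[:,:2].astype(np.float32));print('block',r,np.percentile(q[:,2],[5,50,95]))
    print(cv2.boxPoints(r))
```

```text
gouge [0.596 0.014 0.145]
 zmax 0.151 179 [0.581 0.003 0.102] [0.606 0.028 0.151]
  top centroid [0.5939 0.0153 0.1472] 83
  cyl (array([0.5947, 0.0156]), np.float64(0.0126))
 zmax 0.151 229 [0.58  0.007 0.1  ] [0.605 0.03  0.151]
  top centroid [0.5925 0.0165 0.1473] 46
  cyl (array([0.5927, 0.015 ]), np.float64(0.0118))
slim [0.456 0.225 0.12 ]
 zmax 0.124 80 [0.447 0.223 0.101] [0.463 0.239 0.124]
  top centroid [0.4557 0.2311 0.1213] 33
  cyl (array([0.4549, 0.2303]), np.float64(0.0063))
 zmax 0.125 96 [0.445 0.225 0.1  ] [0.462 0.24  0.125]
  top centroid [0.4536 0.2317 0.122 ] 23
  cyl (array([0.4535, 0.2325]), np.float64(0.0061))
yel [ 0.471 -0.026  0.139]
 zmax 0.143 149 [ 0.459 -0.038  0.101] [ 0.484 -0.013  0.143]
  top centroid [ 0.4724 -0.026   0.1397] 72
  cyl (array([ 0.4718, -0.0257]), np.float64(0.011))
 zmax 0.143 186 [ 0.458 -0.034  0.1  ] [ 0.483 -0.011  0.143]
  top centroid [ 0.4702 -0.025   0.1397] 43
  cyl (array([ 0.4704, -0.0256]), np.float64(0.0107))
potA [ 0.618 -0.223] 286 0.094 (array([ 0.6159, -0.2167]), np.float64(0.0402)) 0.6529101775895364
potA [ 0.618 -0.223] 242 0.093 (array([ 0.6146, -0.2178]), np.float64(0.0404)) 0.6520506115325712
potB [ 0.468 -0.235] 266 0.094 (array([ 0.4674, -0.2277]), np.float64(0.0402)) 0.5199135024213162
potB [ 0.468 -0.235] 240 0.095 (array([ 0.4659, -0.2289]), np.float64(0.0404)) 0.5190934597931282
block ((0.5946075320243835, 0.015512771904468536), (0.09043984860181808, 0.14990071952342987), 23.02520751953125) [0.05250223 0.06722502 0.07036208]
[[ 0.52367437  0.06680491]
 [ 0.5823059  -0.07115365]
 [ 0.6655407  -0.03577936]
 [ 0.60690916  0.10217919]]
block ((0.5925495028495789, 0.013881325721740723), (0.09151547402143478, 0.15516819059848785), 23.396791458129883) [0.05065682 0.06668458 0.07002937]
[[ 0.5197457   0.06691597]
 [ 0.5813625  -0.0754938 ]
 [ 0.6653533  -0.03915332]
 [ 0.6037365   0.10325645]]
```

View pics/crop0.png

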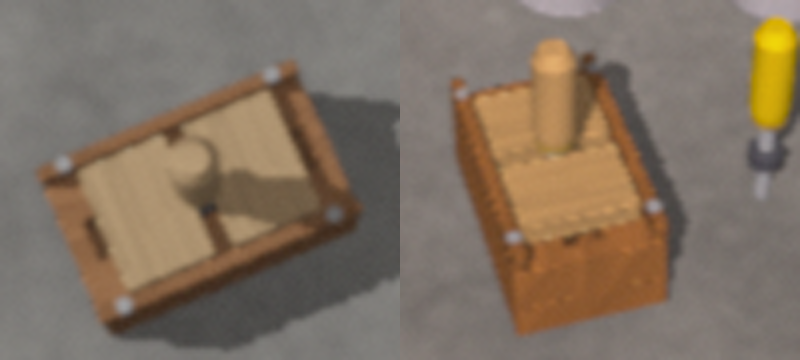

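Gouge check: the crop shows the thick handle at (195,165) between the light jaws. The clouds put it at (0.594, 0.015) with its top at 0.15 m and a handle of about 25 mm, all as given. The jaw axis lies at 113°. Pot B at (0.467, -0.228) is 0.52 m from the base and pot A 0.65 m, so B is the one. The gripper will close across the rocking axis (tool yaw 113°), so the handle can pivot between the pads.

>>> {"method": "servo_tool", "body": {
  "plan": [
    [[0.087, -0.03, -0.025, 0, 0.08], [0.087, -0.06, -0.05, 0, 0.16], [0.087, -0.09, -0.075, 0, 0.24], [0.087, -0.12, -0.1, 0, 0.32], [0.087, -0.15, -0.125, 0, 0.4], [0.087, -0.18, -0.15, 0, 0.48], [0.087, -0.21, -0.175, 0, 0.56], [0.087, -0.24, -0.2, 0, 0.64], [0.087, -0.27, -0.225, 0, 0.72], [0.087, -0.3, -0.25, 0, 0.8], [0.087, -0.33, -0.276, 0, 0.9], [0.087, -0.36, -0.302, 0, 0.9]]
  ],
  "force": 40
}}

```text
time_s: 1.1
tool_pos: [0.4404, 0.2367, 0.2219]
tool_rot: [-179.9, 0.1, 112.7]
force: [0.4, -0.3, 0.7]
grip_width: 0.0868
```

```bash
cat >> h.py <<'E'
from scipy.spatial.transform import Rotation as Ro
def go(x,y,z,yaw=None):
    o=readout.get_obs();R=Ro.from_euler("xyz",o["tool_rot"],degrees=True).as_matrix()
    print("shift",(R.T@(np.array([x,y,z])-o["tool_pos"])).round(4), "turn",None if yaw is None else np.deg2rad((o["tool_rot"][2]-yaw+180)%360-180).round(3))
    print(o["time_s"],o["tool_pos"].round(4),o["tool_rot"].round(2),o["force"].round(2),o["wrist_torque"].round(2),round(o["grip_width"],4),o["qpos"].round(0))
E
python3 -c "
from h import *
go(.5938,.0153,.2216,113.1)"
```

```text
shift [-0.2634  0.0561  0.0006] turn -0.007
1.1 [0.4404 0.2367 0.2219] [-1.7993e+02  7.0000e-02  1.1269e+02] [ 0.45 -0.29  0.68] [-0.03  0.    0.03] 0.0868 [-49.  -0.  18. 105.   0.  76.  -9.]
```

>>> {"method": "servo_tool", "body": {
  "plan": [
    [[0.087, -0.034, 0.007, 0, 0], [0.087, -0.068, 0.014, 0, 0], [0.087, -0.102, 0.021, 0, 0], [0.087, -0.136, 0.028, 0, 0], [0.087, -0.17, 0.036, 0, 0], [0.087, -0.204, 0.043, 0, -0.007], [0.087, -0.235, 0.05, 0, -0.007], [0.087, -0.255, 0.055, 0, -0.007], [0.087, -0.263, 0.056, 0, -0.007], [0.087, -0.263, 0.056, 0, -0.007]]
  ]
}}

```text
time_s: 1.93
tool_pos: [0.5937, 0.0132, 0.2216]
tool_rot: [-179.9, 0.1, 112.9]
force: [0.1, -0.3, 0.6]
grip_width: 0.0872
```

```bash
python3 -c "
from h import *
go(.5938,.0153,.1035,113.1)
b=read_camera('side');save('s1',b['image'],4,(180,110,330,240))"
```

```text
shift [0.0022 0.0012 0.1181] turn -0.004
1.9333 [0.5937 0.0132 0.2216] [-1.7985e+02  1.2000e-01  1.1286e+02] [ 0.06 -0.29  0.58] [-0.08  0.05 -0.01] 0.0872 [-31.  13.  32.  93.  -7.  77.  25.]
```

View pics/s1.png

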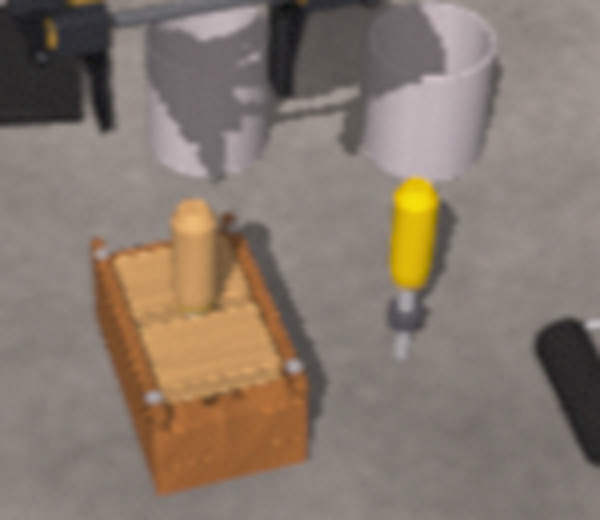

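The crop shows the fingers at (105,110) and (285,70), above the handle at (195,250) and straddling it on either side across the rocking axis. Descend.

>>> {"method": "servo_tool", "body": {
  "plan": [
    [[0.087, 0.002, 0.001, 0.025, 0], [0.087, 0.002, 0.001, 0.05, 0], [0.087, 0.002, 0.001, 0.075, 0], [0.087, 0.002, 0.001, 0.1, 0], [0.087, 0.002, 0.001, 0.112, 0], [0.087, 0.002, 0.001, 0.118, 0], [0.087, 0.002, 0.001, 0.118, 0], [0.087, 0.002, 0.001, 0.118, 0]]
  ]
}}

```text
time_s: 2.65
tool_pos: [0.5935, 0.0183, 0.1046]
tool_rot: [-179.9, 0.0, 113.1]
force: [0.1, 0.2, 0.5]
grip_width: 0.0868
```

>>> {"method": "servo_tool", "body": {
  "plan": [
    [[0.06, 0, 0, 0, 0], [0.04, 0, 0, 0, 0], [0.03, 0, 0, 0, 0], [0.02, 0, 0, 0, 0], [0.015, 0, 0, 0, 0], [0.01, 0, 0, 0, 0], [0.01, 0, 0, 0, 0], [0.01, 0, 0, 0, 0], [0.01, 0, 0, 0, 0], [0.01, 0, 0, 0, 0]]
  ]
}}

```text
time_s: 3.48
tool_pos: [0.5935, 0.0183, 0.1046]
tool_rot: [-179.9, 0.0, 113.1]
force: [-0.9, 0.1, 0.8]
grip_width: 0.0281
```

```bash
python3 -c "
from h import *
go(.5938,.0153,.1035,113.1)"
```

```text
shift [-0.0028 -0.0009  0.0011] turn -0.001
3.4833 [0.5935 0.0183 0.1046] [-1.7993e+02  4.0000e-02  1.1306e+02] [-0.91  0.06  0.83] [-0.1   0.05  0.03] 0.0281 [-30.  18.  31. 101. -10.  64.  27.]
```

>>> {"method": "servo_tool", "body": {
  "plan": [
    [[0.01, 0, 0, 0, 0], [0.01, 0, 0, 0, 0], [0.01, 0.003, 0, 0, 0], [0.01, 0.006, 0, 0, 0], [0.01, 0.009, 0, 0, 0], [0.01, 0.012, 0, 0.001, 0], [0.01, 0.015, 0, 0.001, 0], [0.01, 0.017, 0, 0.0015, 0], [0.01, 0.019, 0, 0.002, 0], [0.01, 0.02, 0, 0.002, 0], [0.01, 0.02, 0, 0.002, 0], [0.01, 0.02, 0, 0.002, 0]]
  ],
  "force": 45
}}

```text
time_s: 4.48
tool_pos: [0.5878, 0.0309, 0.1042]
tool_rot: [180.0, 0.5, 112.9]
force: [2.0, -9.6, 3.9]
grip_width: 0.025
```

```bash
python3 -c "
from h import *
go(.5935,.0183,.1046,113.1)
b=read_camera('side');save('s2',b['image'],5,(195,120,295,240))"
```

```text
shift [-0.0138  0.0003 -0.0003] turn -0.004
4.4833 [0.5878 0.0309 0.1042] [179.95   0.5  112.87] [ 2.   -9.64  3.87] [-2.59 -0.55  0.02] 0.025 [-32.  17.  31. 102.  -9.  64.  25.]
```

View pics/s2.png

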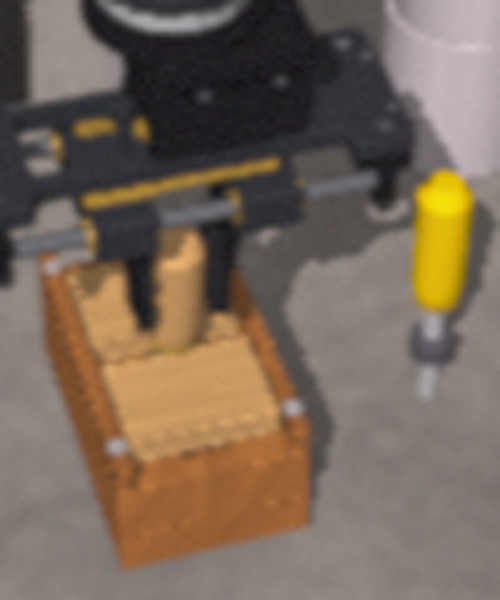

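The crop shows the handle held between the pads at (178,290) and only partly leaned. The arm gave way under about 10 N, reaching 14 of 20 mm. Push on, and measure the lean from depth.

>>> {"method": "servo_tool", "body": {
  "plan": [
    [[0.01, 0.006, 0, 0.001, 0], [0.01, 0.008, 0, 0.001, 0], [0.01, 0.01, 0, 0.001, 0], [0.01, 0.011, 0, 0.001, 0], [0.01, 0.011, 0, 0.001, 0], [0.01, 0.011, 0, 0.001, 0]]
  ]
}}

```text
time_s: 5.03
tool_pos: [0.5856, 0.0356, 0.1041]
tool_rot: [179.9, 0.9, 112.7]
force: [3.8, -9.5, 0.7]
grip_width: 0.0251
```

```bash
cat >> h.py <<'E'
Y=np.array([np.cos(np.deg2rad(113)),np.sin(np.deg2rad(113))]);X=np.array([Y[1],-Y[0]]);C=np.array([.5935,.0150])
def lean(b):
    p=cloud(b).reshape(-1,3);im=b["image"].reshape(-1,3).astype(int)
    d=p[:,:2]-C;a=d@Y;c=d@X
    wood=(im[:,0]-im[:,2]>35)&(im[:,0]>90)
    m=wood&(abs(c)<.014)&(p[:,2]>.088)&(p[:,2]<.138)&(abs(a)<.06)
    a,c,z=a[m],c[m],p[m,2]
    from scipy.optimize import least_squares
    # cylinder axis a0+(z-.008)*tan t, radius .013 in tilted plane, c0
    f=lambda s:np.hypot((a-s[0]-(z-.008)*np.tan(s[1]))*np.cos(s[1]),c-s[2])-.013
    r=least_squares(f,[0,0,0],loss="soft_l1",f_scale=.001);print("n",m.sum(),"foot",r.x[0].round(4),"lean deg",np.rad2deg(r.x[1]).round(1),"c",r.x[2].round(4),"rms",np.sqrt((f(r.x)**2).mean()).round(4))
E
python3 -c "
from h import *
import pickle
go(.5935,.0183,.1046,113.1)
lean(pickle.load(open('c0.pkl','rb'))[1])
b=read_camera('side');lean(b);save('s3',b['image'],5,(195,120,295,240))"
```

```text
shift [-0.019   0.0006 -0.0002] turn -0.007
5.0333 [0.5856 0.0356 0.1041] [179.85   0.95 112.7 ] [ 3.75 -9.52  0.7 ] [-2.47 -0.86 -0.01] 0.0251 [-33.  17.  31. 102.  -9.  63.  23.]
n 187 foot -0.001 lean deg -0.2 c -0.0011 rms 0.0011
n 120 foot -0.0038 lean deg 10.2 c -0.0007 rms 0.0013
```

Lean is 10.2° now, against -0.2° at the start. A further ~2.5 mm should give about 11.5°.

>>> {"method": "servo_tool", "body": {
  "plan": [
    [[0.01, 0.006, 0, 0.0005, 0], [0.01, 0.0075, 0, 0.0005, 0], [0.01, 0.0085, 0, 0.0005, 0], [0.01, 0.0085, 0, 0.0005, 0], [0.01, 0.0085, 0, 0.0005, 0]]
  ]
}}

```text
time_s: 5.5
tool_pos: [0.5843, 0.0382, 0.104]
tool_rot: [179.8, 1.4, 112.5]
force: [4.6, -9.1, -2.2]
grip_width: 0.0249
```

```bash
python3 -c "
from h import *
go(.5935,.0183,.1046,113.1)
b=read_camera('side');lean(b)"
```

```text
shift [-0.0219  0.0009 -0.    ] turn -0.01
5.5 [0.5843 0.0382 0.104 ] [179.76   1.39 112.53] [ 4.59 -9.06 -2.15] [-2.36 -1.06  0.03] 0.0249 [-33.  16.  31. 102.  -8.  63.  22.]
n 124 foot -0.0056 lean deg 12.5 c -0.0008 rms 0.0022
```

>>> {"method": "servo_tool", "body": {
  "plan": [
    [[0.01, -0.002, 0, -0.0005, 0], [0.01, -0.006, 0, -0.001, 0], [0.01, -0.01, 0, -0.0015, 0], [0.01, -0.014, 0, -0.002, 0], [0.01, -0.018, 0, -0.002, 0], [0.01, -0.022, 0, -0.002, 0], [0.01, -0.026, 0, -0.002, 0], [0.01, -0.03, 0, -0.0015, 0], [0.01, -0.034, 0, -0.001, 0], [0.01, -0.038, 0, -0.0005, 0], [0.01, -0.041, 0, 0, 0], [0.01, -0.041, 0, 0, 0]]
  ]
}}

```text
time_s: 6.55
tool_pos: [0.5996, 0.0034, 0.1057]
tool_rot: [179.7, 1.1, 112.6]
force: [-4.0, 6.8, 6.0]
grip_width: 0.0248
```

```bash
python3 -c "
from h import *
go(.5935,.0183,.1046,113.1)
b=read_camera('side');lean(b);save('s4',b['image'],5,(195,120,295,240))"
```

```text
shift [0.0161 0.0001 0.0008] turn -0.008
6.55 [0.5996 0.0034 0.1057] [179.73   1.11 112.62] [-3.96  6.76  6.03] [ 1.87  1.2  -0.03] 0.0248 [-30.  18.  32. 100.  -9.  64.  27.]
n 190 foot 0.0258 lean deg -9.5 c 0.0024 rms 0.0035
```

View pics/s4.png

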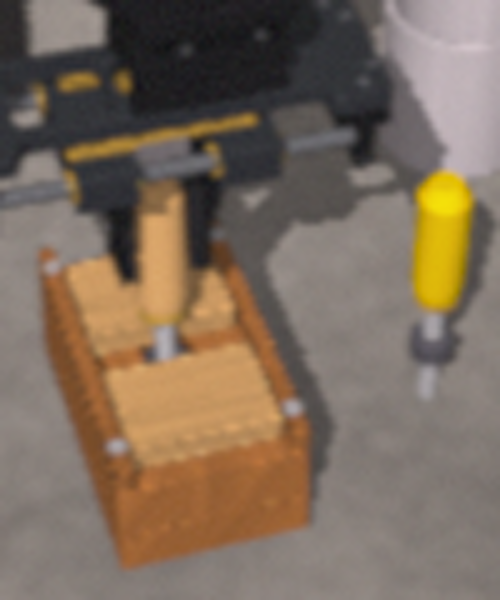

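The crop shows the near (+y) jaw pushed back, leaving a gap with the neck and collar visible at (165,345). The handle leans the other way but not yet far enough.

>>> {"method": "servo_tool", "body": {
  "plan": [
    [[0.01, -0.006, 0, 0, 0], [0.01, -0.008, 0, 0.0005, 0], [0.01, -0.01, 0, 0.0005, 0], [0.01, -0.0105, 0, 0.001, 0], [0.01, -0.0105, 0, 0.001, 0], [0.01, -0.0105, 0, 0.001, 0]]
  ]
}}

```text
time_s: 7.1
tool_pos: [0.6024, -0.0026, 0.1053]
tool_rot: [179.8, 0.8, 112.8]
force: [-5.8, 6.4, 4.8]
grip_width: 0.0247
```

```bash
sed -i 's/(p\[:,2\]<.138)&(abs(a)<.06)/(p[:,2]<.128)\&(abs(a-(readout.get_obs()["tool_pos"][:2]-C)@Y*(p[:,2]-.008)\/.097)<.024)/' h.py
python3 -c "
from h import *
go(.5935,.0183,.1046,113.1)
b=read_camera('side');lean(b);t=read_camera('top');lean(t)"
```

```text
shift [ 0.0228 -0.0001  0.0004] turn -0.006
7.1 [ 0.6024 -0.0026  0.1053] [179.81   0.8  112.77] [-5.77  6.41  4.83] [1.98 1.59 0.  ] 0.0247 [-29.  19.  32. 100. -10.  64.  28.]
n 159 foot 0.024 lean deg -11.7 c 0.0032 rms 0.0038
n 0 foot 0.0 lean deg 0.0 c 0.0 rms nanh.py:32: RuntimeWarning: Mean of empty slice.
  r=least_squares(f,[0,0,0],loss="soft_l1",f_scale=.001);print("n",m.sum(),"foot",r.x[0].round(4),"lean deg",np.rad2deg(r.x[1]).round(1),"c",r.x[2].round(4),"rms",np.sqrt((f(r.x)**2).mean()).round(4))
  ret = ret.dtype.type(ret / rcount)
```

```bash
sed -i 's/f,\[0,0,0\]/f,[0,np.arctan((readout.get_obs()["tool_pos"][:2]-C)@Y\/.097),0]/' h.py
python3 -c "
from h import *
b=read_camera('side');lean(b);save('s5',b['image'],6,(205,150,285,230))"
```

```text
n 156 foot 0.0048 lean deg -13.6 c -0.0003 rms 0.0015
```

View pics/s5.png

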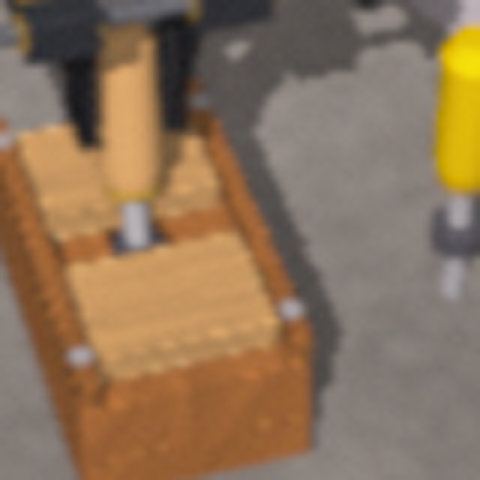

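The crop shows both jaws apart, with the collar's dark ring visible between them at (135,235). Measure the jaw faces.

```bash
cat >> h.py <<'E'
def gap(b):
    p=cloud(b).reshape(-1,3);d=p[:,:2]-C;a=d@Y;c=d@X
    for lo,hi in((-.022,-.015),(.013,.018),(.018,.023)):
        m=(c>lo)&(c<hi)&(abs(a)<.04)&(p[:,2]<.085)
        i=np.argsort(a[m]);s=np.c_[a[m]*1e3,p[m,2]*1e3][i].round(0).astype(int)
        g=s[s[:,1]<61];print(lo,"low pts a:",sorted(set(g[:,0].tolist())),"jaw below",s[(s[:,1]>64)&(s[:,0]<0),0].max(),"jaw above",s[(s[:,1]>64)&(s[:,0]>0),0].min())
E
python3 -c "
from h import *
import pickle
b=read_camera('side');gap(b);t=read_camera('top');gap(t)
print('initial');c=pickle.load(open('c0.pkl','rb'));gap(c[1]);gap(c[0])"
```

```text
-0.022 low pts a: [-16, -15, -14, -11, -10, -8, -7, -6, -5, -4, -2, 0] jaw below -13 jaw above 16
0.013 low pts a: [-17, -16, -15, -14, -13, -9, -7, -6, -4, -3, 0] jaw below -13 jaw above 13
0.018 low pts a: [-15, -13, -12, -11, -9, -7, -5, -3, 0] jaw below -14 jaw above 12Traceback (most recent call last):
  File "<string>", line 4, in <module>
    b=read_camera('side');gap(b);t=read_camera('top');gap(t)
                                                      ~~~^^^
  File "h.py", line 38, in gap
    g=s[s[:,1]<61];print(lo,"low pts a:",sorted(set(g[:,0].tolist())),"jaw below",s[(s[:,1]>64)&(s[:,0]<0),0].max(),"jaw above",s[(s[:,1]>64)&(s[:,0]>0),0].min())
                                                                                  ~~~~~~~~~~~~~~~~~~~~~~~~~~~~~~~^^
    return umr_maximum(a, axis, None, out, keepdims, initial, where)
ValueError: zero-size array to reduction operation maximum which has no identity
```

Jaw faces are at about -13 and +13 mm, so each went back about 8 mm and clears the collar. Back upright, then lift.

>>> {"method": "servo_tool", "body": {
  "plan": [
    [[0.01, 0.003, 0, 0, 0], [0.01, 0.007, 0, 0, 0], [0.01, 0.011, 0, 0, 0], [0.01, 0.015, 0, -0.0005, 0], [0.01, 0.019, 0, -0.001, 0], [0.01, 0.0225, 0, -0.001, 0], [0.01, 0.0225, 0, -0.001, 0], [0.01, 0.0225, 0, -0.001, 0]]
  ]
}}

```text
time_s: 8.02
tool_pos: [0.5937, 0.0181, 0.1061]
tool_rot: [179.8, 0.8, 112.8]
force: [0.5, -2.9, 0.4]
grip_width: 0.0253
```

```bash
python3 -c "
from h import *
go(.5935,.0183,.1046,113.1)
b=read_camera('side');lean(b);save('s5b',b['image'],6,(205,150,285,230))
p=b
gap(b)"
```

```text
shift [ 0.0003 -0.0001  0.0015] turn -0.005
8.0167 [0.5937 0.0181 0.1061] [179.8    0.82 112.79] [ 0.51 -2.85  0.41] [-1.1  -0.32 -0.01] 0.0253 [-31.  18.  31. 101.  -9.  64.  26.]
n 122 foot -0.0009 lean deg 0.4 c 0.0 rms 0.0018
-0.022 low pts a: [-16, -15, -14, -12, -10, -9, -8, -7, -4, -3, -2] jaw below -14 jaw above 15
0.013 low pts a: [-15, -14, -13, -11, -10, -9, -6, -5, -4, -3] jaw below -13 jaw above 15
0.018 low pts a: [-17, -16, -15, -14, -13, -12, -9, -8, -3, -2] jaw below -13 jaw above 13
```

>>> {"method": "servo_tool", "body": {
  "plan": [
    [[0.01, -0.001, 0, -0.004, 0], [0.01, -0.001, 0, -0.008, 0], [0.01, -0.001, 0, -0.013, 0], [0.01, -0.001, 0, -0.02, 0], [0.01, -0.001, 0, -0.03, 0], [0.01, -0.001, 0, -0.04, 0], [0.01, -0.001, 0, -0.055, 0], [0.01, -0.001, 0, -0.075, 0], [0.01, -0.001, 0, -0.095, 0], [0.01, -0.001, 0, -0.115, 0], [0.01, -0.001, 0, -0.125, 0], [0.01, -0.001, 0, -0.125, 0]]
  ]
}}

```text
time_s: 9.07
tool_pos: [0.5946, 0.0196, 0.2346]
tool_rot: [179.5, 0.8, 112.8]
force: [-0.0, -0.3, -0.5]
grip_width: 0.0249
```

```bash
python3 -c "
from h import *
go(.4667,-.2283,.23,64)
b=read_camera('side');save('s6',b['image'],4,(170,60,320,210));gap(b)"
```

```text
shift [-0.1788 -0.214   0.0051] turn 0.852
9.0667 [0.5946 0.0196 0.2346] [179.46   0.81 112.82] [-0.01 -0.25 -0.54] [-0.07  0.04  0.02] 0.0249 [-33.  12.  32.  92.  -6.  77.  23.]
-0.022 low pts a: [-17, -16, -15, -14, -13, -10, -9, -7, -6, -3] jaw below -12 jaw above 13
0.013 low pts a: [-19, -17, -14, -13, -11, -9, -8, -6, -3, -2, -1] jaw below -13 jaw above 13
0.018 low pts a: [-16, -15, -14, -12, -10, -9, -8, -6, -5, -4, -2, 1] jaw below -13 jaw above 14
```

View pics/s6.png

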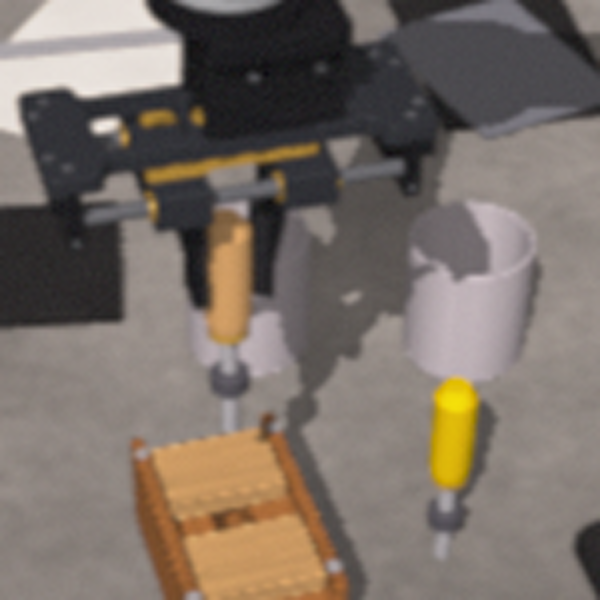

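The crop shows the gouge hanging upright and free above the block, with its blade end at (230,430) and the jaws apart. Carry it over the pot without turning.

>>> {"method": "servo_tool", "body": {
  "plan": [
    [[0.01, -0.008, -0.009, 0, 0], [0.01, -0.022, -0.026, 0, 0], [0.01, -0.04, -0.048, 0, 0], [0.01, -0.06, -0.072, 0, 0], [0.01, -0.08, -0.096, 0, 0], [0.01, -0.1, -0.12, 0, 0], [0.01, -0.12, -0.144, 0, 0], [0.01, -0.138, -0.165, 0, 0], [0.01, -0.154, -0.184, 0, 0], [0.01, -0.166, -0.199, 0, 0], [0.01, -0.174, -0.208, 0, 0], [0.01, -0.177, -0.213, 0, 0]]
  ]
}}

```text
time_s: 10.12
tool_pos: [0.464, -0.2284, 0.2327]
tool_rot: [179.7, 0.7, 112.6]
force: [-0.1, 0.5, -0.9]
grip_width: 0.0249
```

>>> {"method": "servo_tool", "body": {
  "plan": [
    [[0.01, 0, 0, 0, 0], [0.01, 0, 0, 0, 0]]
  ]
}}

```text
time_s: 10.28
tool_pos: [0.4637, -0.2277, 0.232]
tool_rot: [179.7, 0.7, 112.6]
force: [-0.1, -0.3, -0.9]
grip_width: 0.0251
```

```bash
python3 -c "
from h import *
go(.4655,-.2255,.1,112.8)
b=read_camera('side');save('s7',b['image'],4,(230,50,380,200))
p=cloud(b).reshape(-1,3);o=readout.get_obs()['tool_pos'];d=p-o
im=b['image'].reshape(-1,3).astype(int)
m=(np.hypot(d[:,0],d[:,1])<.03)&(p[:,2]>.1)&(p[:,2]<.225)
for z in np.arange(.1,.225,.012):
  q=p[m&(abs(p[:,2]-z)<.006)];print(z.round(3),len(q),q.mean(0).round(4) if len(q) else '')
"
```

```text
shift [0.0029 0.0019 0.132 ] turn -0.003
10.2833 [ 0.4637 -0.2277  0.232 ] [179.75   0.67 112.64] [-0.06 -0.3  -0.85] [0.01 0.01 0.03] 0.0251 [-20.   0.  43. 103.   0.  76.  46.]
0.1 0 
0.112 0 
0.124 0 
0.136 7 [ 0.463  -0.2239  0.1391]
0.148 14 [ 0.4624 -0.2231  0.1479]
0.16 13 [ 0.4624 -0.2229  0.1589]
0.172 42 [ 0.4625 -0.2221  0.1737]
0.184 24 [ 0.4624 -0.2241  0.182 ]
0.196 14 [ 0.4627 -0.2246  0.1943]
0.208 29 [ 0.4626 -0.2215  0.2079]
0.22 41 [ 0.4635 -0.2203  0.2193]
```

View pics/s7.png

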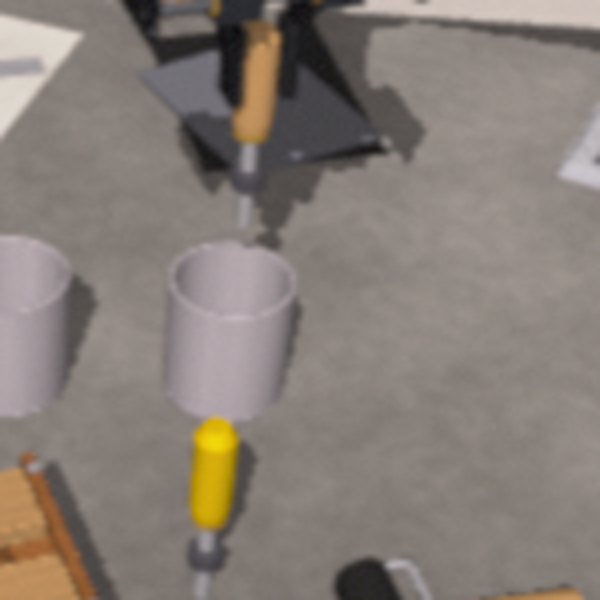

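The crop shows the gouge upright above the right-hand pot, with its blade end at (245,225) and the pot mouth at (232,280). Measured, the blade axis is about 4 mm from the pot's centre, with its end near z 0.135. Lower it.

>>> {"method": "servo_tool", "body": {
  "plan": [
    [[0.01, 0.001, 0.003, 0.008, 0], [0.01, 0.001, 0.003, 0.022, 0], [0.01, 0.001, 0.003, 0.038, 0], [0.01, 0.001, 0.003, 0.054, 0], [0.01, 0.001, 0.003, 0.07, 0], [0.01, 0.001, 0.003, 0.084, 0], [0.01, 0.001, 0.003, 0.097, 0], [0.01, 0.001, 0.003, 0.108, 0], [0.01, 0.001, 0.003, 0.116, 0], [0.01, 0.001, 0.003, 0.121, 0], [0.01, 0.001, 0.003, 0.124, 0], [0.01, 0.001, 0.003, 0.124, 0]]
  ]
}}

```text
time_s: 11.33
tool_pos: [0.4677, -0.2261, 0.1078]
tool_rot: [179.8, 0.7, 112.7]
force: [-0.8, 0.3, -1.6]
grip_width: 0.0249
```

>>> {"method": "servo_tool", "body": {
  "plan": [
    [[0.01, 0, 0, 0.001, 0], [0.01, 0, 0, 0.002, 0], [0.01, 0, 0, 0.003, 0], [0.01, 0, 0, 0.004, 0], [0.01, 0, 0, 0.004, 0], [0.01, 0, 0, 0.004, 0]]
  ]
}}

```text
time_s: 11.83
tool_pos: [0.4678, -0.2261, 0.1039]
tool_rot: [179.8, 0.7, 112.7]
force: [-0.7, 0.6, -0.3]
grip_width: 0.025
```

>>> {"method": "servo_tool", "body": {
  "plan": [
    [[0.01, 0, 0, 0.001, 0], [0.01, 0, 0, 0.002, 0], [0.01, 0, 0, 0.003, 0], [0.01, 0, 0, 0.003, 0]]
  ]
}}

```text
time_s: 12.17
tool_pos: [0.4679, -0.2262, 0.1009]
tool_rot: [179.7, 0.7, 112.7]
force: [-0.2, -0.6, -0.3]
grip_width: 0.0248
```

```bash
python3 -c "
from h import *
go(.4655,-.2255,.1,112.8)
b=read_camera('side');save('s8',b['image'],5,(240,60,340,180))"
```

```text
shift [ 0.0016 -0.0019  0.0009] turn -0.001
12.1667 [ 0.4679 -0.2262  0.1009] [179.75   0.68 112.72] [-0.24 -0.59 -0.26] [-0.02  0.1   0.07] 0.0248 [-17.   9.  44. 112.  -7.  61.  52.]
```

View pics/s8.png

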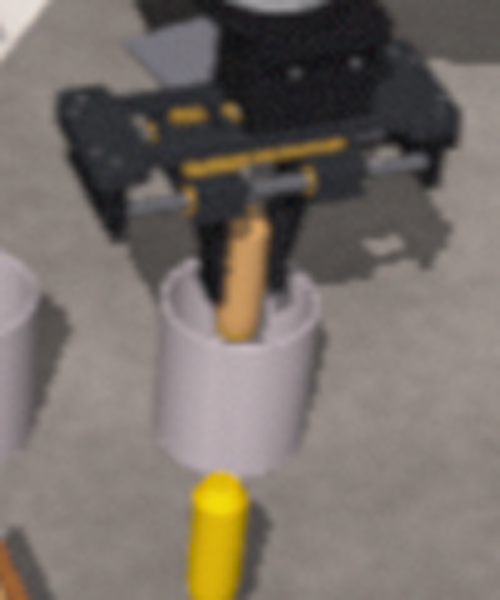

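The crop shows the gouge inside the pot at (240,300), the pot upright, and no contact with the floor yet. Ease down further, keeping the fingertips above the rim.

>>> {"method": "servo_tool", "body": {
  "plan": [
    [[0.01, 0, 0, 0.001, 0], [0.01, 0, 0, 0.002, 0], [0.01, 0, 0, 0.003, 0], [0.01, 0, 0, 0.004, 0], [0.01, 0, 0, 0.004, 0], [0.01, 0, 0, 0.004, 0]]
  ]
}}

```text
time_s: 12.72
tool_pos: [0.4694, -0.228, 0.1003]
tool_rot: [179.6, 0.8, 112.7]
force: [-4.7, 0.7, 21.1]
grip_width: 0.025
```

Floor contact at 21 N. Ease off, lean it gently towards the rim so it settles in a known direction, then release.

>>> {"method": "servo_tool", "body": {
  "plan": [
    [[0.01, 0, 0, -0.0005, 0], [0.01, -0.003, 0, -0.0005, 0], [0.01, -0.006, 0, -0.0005, 0], [0.01, -0.009, 0, 0, 0], [0.01, -0.012, 0, 0, 0], [0.01, -0.015, 0, 0.0005, 0], [0.01, -0.015, 0, 0.0005, 0], [0.01, -0.015, 0, 0.0005, 0]]
  ],
  "force": 15
}}

```text
time_s: 13.38
tool_pos: [0.475, -0.2421, 0.0998]
tool_rot: [179.6, 0.8, 112.7]
force: [-0.9, 0.1, 1.7]
grip_width: 0.0258
```

>>> {"method": "servo_tool", "body": {
  "plan": [
    [[0.03, 0, 0, 0, 0], [0.035, 0, 0, 0, 0], [0.04, 0, 0, 0, 0], [0.05, 0, 0, 0, 0], [0.06, 0, 0, 0, 0], [0.06, 0, 0, 0, 0], [0.06, 0, 0, 0, 0], [0.06, 0, 0, 0, 0], [0.06, 0, 0, 0, 0], [0.06, 0, 0, 0, 0]]
  ]
}}

```text
time_s: 14.22
tool_pos: [0.475, -0.242, 0.0998]
tool_rot: [179.6, 0.8, 112.7]
force: [-0.5, -0.1, 0.3]
grip_width: 0.0597
```

```bash
python3 -c "
from h import *
go(.4655,-.2255,.1,112.8)
b=read_camera('side');save('s9',b['image'],5,(240,60,340,180))"
```

```text
shift [ 0.0189 -0.0024 -0.0005] turn -0.002
14.2167 [ 0.475  -0.242   0.0998] [179.64   0.8  112.66] [-0.52 -0.11  0.26] [-0.05  0.03 -0.01] 0.0597 [-16.  11.  44. 110.  -8.  61.  54.]
```

View pics/s9.png

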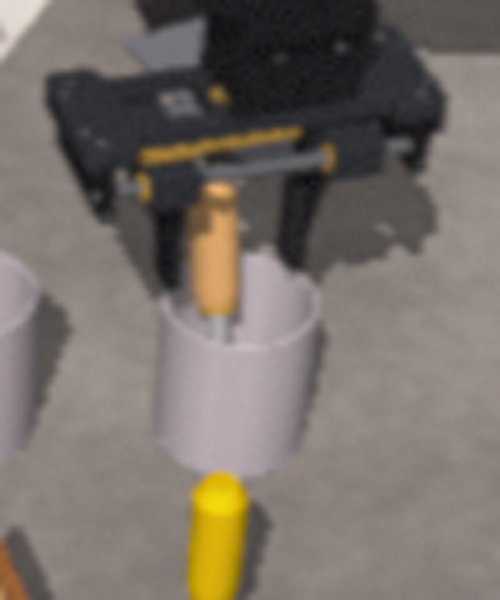

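The crop shows the gouge released and leaning in the pot, its handle at (215,250) near the left finger at (175,250), with the pot upright. Open wider and go straight up.

>>> {"method": "servo_tool", "body": {
  "plan": [
    [[0.075, 0, 0, 0, 0], [0.08, 0, 0, 0, 0], [0.08, 0, 0, 0, 0], [0.08, 0, 0, -0.01, 0], [0.08, 0, 0, -0.025, 0], [0.08, 0, 0, -0.045, 0], [0.08, 0, 0, -0.07, 0], [0.08, 0, 0, -0.095, 0], [0.08, 0, 0, -0.12, 0], [0.08, 0, 0, -0.14, 0], [0.08, 0, 0, -0.15, 0], [0.08, 0, 0, -0.15, 0]]
  ]
}}

```text
time_s: 15.27
tool_pos: [0.4746, -0.2412, 0.2526]
tool_rot: [179.4, 1.0, 112.7]
force: [-0.2, -0.6, 0.4]
grip_width: 0.0801
```

>>> {"method": "servo_tool", "body": {
  "plan": [
    [[0.08, 0.02, 0, 0, 0], [0.08, 0.05, 0, 0, 0], [0.08, 0.08, 0, 0, 0], [0.08, 0.11, 0, 0, 0], [0.08, 0.13, 0, 0, 0], [0.08, 0.14, 0, 0, 0], [0.08, 0.14, 0, 0, 0], [0.08, 0.14, 0, 0, 0], [0.08, 0.14, 0, 0, 0], [0.08, 0.14, 0, 0, 0]]
  ]
}}

```text
time_s: 16.1
tool_pos: [0.4208, -0.1135, 0.25]
tool_rot: [179.4, 1.0, 112.5]
force: [0.1, 0.5, 0.5]
grip_width: 0.0802
```

```bash
python3 -c "
from h import *
go(.4655,-.2255,.1,112.8)
a=read_camera('top');b=read_camera('side')
i=[cv2.resize(x,(400,400),interpolation=cv2.INTER_CUBIC) for x in (a['image'][180:280,310:410],b['image'][70:170,240:340])]
save('end',np.hstack(i))"
```

```text
shift [-0.118  -0.0031  0.152 ] turn -0.005
16.1 [ 0.4208 -0.1135  0.25  ] [179.44   0.97 112.5 ] [0.13 0.55 0.45] [-0.05  0.12 -0.01] 0.0802 [-26. -13.  32. 111.   8.  79.  27.]
```

View pics/end.png

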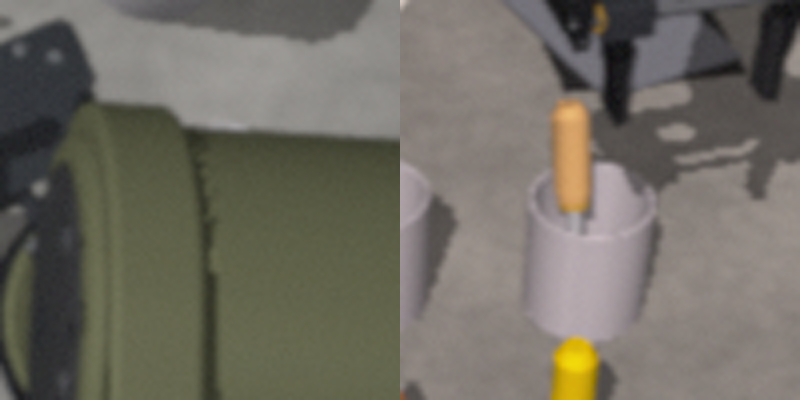

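The right half shows the gouge blade down in the upright pot, with its handle at (572,155) above the rim and the gripper clear of it. In the left half the arm hides the pot from the top camera. Hand in.

```bash
python3 -c "
from h import *
print(env.sign_off())"
```

```text
the job is handed in; nothing more can be done
None
```

The thick-handled gouge is out of the block and standing blade down in the pot nearest the base. I handed the job in at about 16 s of the 51 s allowed; no verdict was reported.

**Rocking:** I gripped the handle across the rocking axis and leaned it about 12° each way. Both jaw faces then measured about 13 mm from the centre line, so each had gone back about 8 mm. I brought the gouge upright and pulled it straight up.

**Placing:** I set the blade on the pot floor, leaned the gouge slightly towards the rim, let go and moved the arm clear. The side camera's last picture shows the gouge leaning inside the upright pot with the gripper touching nothing.

**Checks that disagreed or fell short:**
- The depth fit gave 12.5° and 13.6° for the two leans, the second over the 13° stop. Its foot position was not plausible, and the tool's travel put both leans at about 12°.
- The arm gave about 6 mm sideways under roughly 10 N, so I pushed each lean in further steps.
- Touching the pot floor pushed the wrist force to about 21 N, well under the limit.
- The top camera's last picture was blocked by the arm, so the final check rests on the side view alone.

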